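# Fit-check two bronze sleeves on the gauge pin

## Robot

A 6-joint arm with a two-finger parallel gripper is mounted at the origin on a cart in front of the work surface, level with it; the furniture and walls round the work are solid. World frame = base frame: x ahead of the robot, y to its left, z up, the work surface at z = 0. Lengths are in m, angles in rad, forces in N, time in s.
With the tool pointing down it reaches from about 0.325 to 0.75 m from the base axis. Payload 7.6 kg.
Tool frame: the origin (TCP) lies at the very end of the fingers, on their centre line; the grasp point (between the pads) lies 19 mm behind it; z points along the fingers, y is the line along which they close (so a half turn about z gives the same grasp; the last joint's range is limited). The gripper opens to 85 mm and grips with 20 to 120 N. Pads are 22 mm wide; open, the fingers measure 114 mm over their backs; the gripper's body (76 mm by 85 mm) begins 54 mm behind the grasp point. The pads swing forward as they close: fully open they stand 13 mm farther back than shut.
Start: joints at [1.205, 0.052, 1.401, -0, 1.689, -0.07], TCP at [0.153, 0.502, 0.231] pointing down, gripper open.
Joint ranges: [-2.9, 2.9], [-0.91, 2.17], [0.12, 2.37], [-1.06, 4.2], [0.26, 2.73], [-2.93, 2.93]. Speed limits (rad/s): [2.57, 2.57, 3.01, 3.14, 3.14, 3.14].

## Interface

Orientations are given as a unit quaternion [w, x, y, z].
In Python, from plant import manip, optics gives the robot as it stands. The module is installed in compiled form; this text tells all that it offers.
- The arm moves only by the tool send_rows, never from a script. Its argument "motion" is one flat list of numbers, 7 for each row, row after row: the turn, a rotation vector about the tool's x, y, z in rad, then the shift along the tool's x, y, z in cm, then the finger opening in cm, from 0 to 8.54. In form: [wx, wy, wz, dx, dy, dz, jaw, wx, wy, wz, dx, dy, dz, jaw, ...]. A call has 1 to 8 rows; each row shifts and turns the commanded pose from where the row before left it, along the tool's axes as they then stand; what a row does not reach is not made up. A row lasts 1/10 s, in which the tool goes at most 50 mm and 8.59 degrees, less where a joint would pass 70% of its speed; a pose out of reach is approached as far as the arm can. A call with a gripper value outside its range is refused whole. The fingers move at their own pace and stop on an object; the grip force is fixed at half the most. Time passes only in rows, so rows that do not move let the fingers close. It gives the time, the measured TCP pose, the force, the opening and the grip force at its end, in the units of the state.
- manip.get_obs(): the state, without advancing time (a new reading comes with each control period).
- optics.get_image(name): name is "scene" or "side" or "wrist"; returns a dict with "img" (400x640x3 uint8, red, green, blue), "z_map" (400x640 float32, m along the optical axis (not along the pixel's ray), 0 where there is no reading), "vertical_fov" (degrees; the focal length in pixels is half the picture's height over the tangent of half this angle, whatever the lens; pixels are square), "cx", "cy" (the principal point, pixels), "T" (4x4, takes a point from camera to world coordinates). Camera axes: x right, y down, z forward; pixel columns grow to the right and rows downward; lengths in m; the calibration is good to about 2 mm. A picture is of the moment at which its call begins.
- manip.job_done(): hands the job in; it is judged then, once.
The state is a dict: "t": time; "joint_pos": joint angles; "joint_vel": joint speeds; "joint_torque": joint torques, N m; "ee_pos": TCP position; "tool_rot": TCP orientation; "force": force on the tool from outside, world axes, zero at the start; "ft_torque": the same for the moment, N m; "width": finger opening in m; "finger_force": force on a finger pad.
Only numpy, scipy, OpenCV 4.12 (cv2) and the standard library are available. Lean on these libraries where they do the work, as an engineer would, in place of code of your own. Each camera call takes 0.05 s, during which the arm holds its last target. There are 200 camera calls.

## Task

Sort the two bronze sleeves by whether they fit the gauge pin: slide the one whose bore fits over the pin fully home, so that it sits flat on the collar at the pin's foot, and put the other one, whose bore is too small, into the shallow reject tray. Let go of both.

Things in the scene. Friction and masses are not known exactly. Their poses are not given: they have to be found in the camera images.
- sleeve_wide: thin-walled plain bronze sleeve standing upright and loose on the table: outside diameter 46 mm, 50 mm tall, through bore 31 mm (wall 7.5 mm). It fits the gauge pin. Origin at the centre of its underside, z along the bore (up). 0.10 to 0.20 kg. Both sleeves are alike outside; their places may be swapped.
- sleeve_narrow: thick-walled plain bronze sleeve standing upright and loose on the table: outside diameter 46 mm, 50 mm tall, through bore only 14 mm (wall 16 mm). It does not fit the pin. Origin at the centre of its underside, z along the bore (up). 0.18 to 0.33 kg. (A much smaller bronze bush, 32 mm wide and 34 mm tall, is a bystander.)
- sleeve_narrow_mid (a point): the middle of the thick-walled sleeve, on its axis 25 mm above its underside
- gauge: plug gauge fixed to the table: dark steel base 90 x 90 x 14 mm with low screw heads, a steel collar 42 mm across, its flat top 18 mm above the table, and on it an upright pin 24 mm in diameter for its lowest 25 mm, then tapering to a rounded nose about 8 mm across, tip 73 mm above the table. Origin on the pin's axis at table height, z up. A sleeve that is home stands on the collar.
- tray: shallow square reject tray of bare aluminium, fixed to the table: 130 x 130 mm outside, 20 mm high, wall and floor 3 mm thick, open at the top. Origin at the centre of its underside, x and y along its sides, z up. The gauge and the tray may be swapped.
Things that resemble listed ones, but are neither listed nor needed, are in the scene too. What is shaped like the sleeve_wide but blue is not meant.

How it is judged:
At the end, for the whole second after the job is handed in: Thin-walled sleeve on the pin: upright within 10 degrees, underside within 5 mm of the collar, axis within 12 mm of the pin's. Thick-walled sleeve down in the tray, standing or lying: its middle inside the tray, under 36 mm above the tray's underside. Both at rest (horizontal distance between sleeve_wide and gauge below 0.012 m and z of sleeve_wide in the frame of gauge below 0.023 m and angle between sleeve_wide's own z axis and vertical below 0.17 rad and linear speed of each of sleeve_wide, sleeve_narrow below 0.02 m/s and x of sleeve_narrow_mid in the frame of tray between -0.06 and 0.06 m and y of sleeve_narrow_mid in the frame of tray between -0.06 and 0.06 m and z of sleeve_narrow_mid in the frame of tray below 0.036 m); the robot touches nothing.
It also fails if it takes over 58 s, if anything falls off the work surface, if the arm or the gripper's body presses on something with over 40 N, if the wrist force passes 120 N, or if a joint passes its speed limit or range.

## Working session

There is one attempt and no reset: what is moved stays moved. The work goes in short steps, Python scripts to look and compute and a tool call to move; the robot and the scene stay as the last step left them, time stands still between calls to the robot, and variables do not carry over. Pictures are saved under pics/ and viewed, at most 10 in all, crops included, and the job is handed in when it is done.

Besides the shell and the picture viewer there is one more tool, called after "Emit:" as name(argument=value, ...) on one line, values as JSON. send_rows: Moves the arm, as the interface text tells. Its arguments: {"type":"object","properties":{"motion":{"type":"array","items":{"type":"number"}}},"required":["motion"]}

```bash
mkdir -p pics; cat > h.py <<'E'
import numpy as np, cv2
from plant import manip, optics
def cap(n):
    d=optics.get_image(n); d['f']=200/np.tan(np.radians(d['vertical_fov'])/2); return d
def pts(d):
    v,u=np.mgrid[:400,:640]; z=d['z_map']
    P=np.stack([(u-d['cx'])/d['f']*z,(v-d['cy'])/d['f']*z,z],-1)
    W=P@d['T'][:3,:3].T+d['T'][:3,3]; W[z<=0]=np.nan; return W
def save(d,n): cv2.imwrite('pics/'+n,d['img'][...,::-1])
E
python3 - <<'E'
from h import *
import pickle
o=manip.get_obs();print(o)
D={n:cap(n) for n in('scene','side','wrist')}
pickle.dump(D,open('d0.pkl','wb'))
for n in D: print(n,D[n]['f'],D[n]['T'].round(3).tolist())
cv2.imwrite('pics/a.png',D['scene']['img'][...,::-1]);cv2.imwrite('pics/b.png',D['side']['img'][...,::-1])
E
```

```text
{'t': 0.0, 'joint_pos': array([ 1.20474902e+00,  5.28691443e-02,  1.40176155e+00, -2.67790174e-06,
        1.68860095e+00, -7.02945987e-02]), 'joint_vel': array([-1.75370656e-03, -1.09699244e-03,  1.21120090e-03, -7.60106600e-04,
       -5.34986973e-05, -1.64112728e-04]), 'joint_torque': array([ 2.32043909e-03, -3.81667650e+01, -3.60190773e+01,  1.67927692e-04,
        6.27578935e-03,  4.83163696e-07]), 'ee_pos': array([0.15288063, 0.50192147, 0.23043689]), 'tool_rot': array([-1.76076712e-04,  1.47338103e-01,  9.89085846e-01, -8.00356531e-04]), 'force': array([-0.39720965, -0.10420829,  0.43392466]), 'ft_torque': array([ 0.0306321 , -0.0025928 , -0.00994577]), 'finger_force': 0.0, 'width': 0.08568255633031231}
scene 470.35378923653394 [[0.851, 0.32, -0.417, 0.962], [0.525, -0.503, 0.687, -0.641], [0.01, -0.803, -0.596, 0.613], [0.0, 0.0, 0.0, 1.0]]
side 479.1275720527008 [[1.0, -0.012, -0.025, 0.565], [0.015, -0.545, 0.838, -0.822], [-0.024, -0.838, -0.544, 0.604], [0.0, 0.0, 0.0, 1.0]]
wrist 354.00544825343655 [[0.292, 0.903, 0.315, 0.072], [0.956, -0.276, -0.097, 0.526], [-0.001, 0.33, -0.944, 0.375], [0.0, 0.0, 0.0, 1.0]]
```

View pics/a.png

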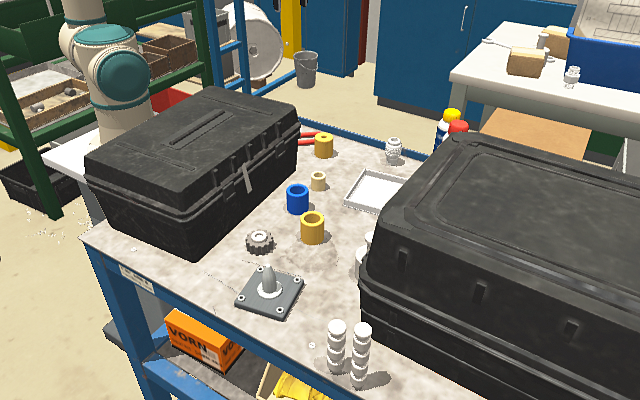

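View pics/b.png

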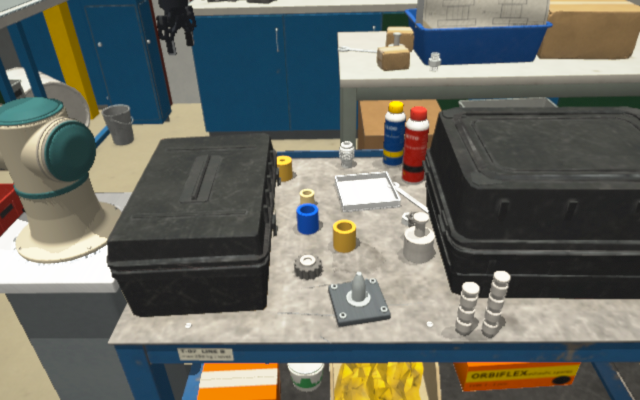

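The scene picture shows a bronze sleeve with a wide bore at (312,228), a bronze sleeve with a small bore at (324,146) and a small pale bush at (318,180). It also has a blue ring at (298,198), the gauge at (269,288), the tray at (375,190), and two tall black cases on either side. In the side picture these are at (344,236), (284,168), (307,197), (308,218), (359,297) and (366,190).

```bash
python3 - <<'E'
from h import *
import pickle
D=pickle.load(open('d0.pkl','rb'))
crops=[]
for n,box in(('scene',[('narrow',305,125,340,165),('wide',295,205,332,248),('bush',308,168,330,194)]),('side',[('narrow',276,150,296,185),('wide',328,215,362,256),('bush',297,186,318,206)])):
    d=D[n];W=pts(d);hsv=cv2.cvtColor(d['img'],cv2.COLOR_RGB2HSV)
    for k,u0,v0,u1,v1 in box:
        w=W[v0:v1,u0:u1].reshape(-1,3);h=hsv[v0:v1,u0:u1].reshape(-1,3)
        m=(h[:,0]>12)&(h[:,0]<32)&(h[:,1]>90)
        zz=np.nanpercentile(w[m,2],97); t=w[m&(w[:,2]>zz-.006)]
        (c,r)=cv2.minEnclosingCircle(t[:,:2].astype(np.float32))
        print(n,k,m.sum(),'ztop',zz.round(4),'c',np.round(c,4),'r',round(r,4))
        crops.append(cv2.resize(d['img'][v0-8:v1+8,u0-8:u1+8],(240,240),interpolation=cv2.INTER_CUBIC))
cv2.imwrite('pics/c.png',np.vstack([np.hstack(crops[:3]),np.hstack(crops[3:])])[...,::-1])
# height map
H=np.zeros((140,180))-.01  # x .1..1.0 (5mm), y -.35...35
for n in('scene','side'):
    W=pts(D[n]).reshape(-1,3);W=W[np.isfinite(W[:,0])]
    i=((.45-W[:,1])/.005).astype(int)-0;j=((W[:,0]-.1)/.005).astype(int)
    k=(i>=0)&(i<140)&(j>=0)&(j<180)&(W[:,2]<.4)&(W[:,2]>-.02)
    np.maximum.at(H,(i[k],j[k]),W[k,2])
im=cv2.applyColorMap(np.clip(H/.25*255,0,255).astype(np.uint8),cv2.COLORMAP_JET);im[H<0]=0
im=cv2.resize(im,None,fx=4,fy=4,interpolation=0)
for a in range(0,10): cv2.line(im,(a*80,0),(a*80,559),(90,90,90),1)
for a in range(0,8): cv2.line(im,(0,40+a*80),(719,40+a*80),(90,90,90),1);cv2.putText(im,f'{.4-a*.1:.1f}',(2,38+a*80),0,.4,(255,255,255))
cv2.imwrite('pics/d.png',im)
W=pts(D['scene']);S=pts(D['side'])
for n,A,b in(('gauge scene',W,(230,260,310,325)),('gauge side',S,(325,265,395,325))):
    w=A[b[1]:b[3],b[0]:b[2]].reshape(-1,3)
    for lo,hi in((.055,.08),(.03,.055),(.016,.021),(.011,.016)):
        t=w[(w[:,2]>lo)&(w[:,2]<hi)]
        if len(t)>5:(c,r)=cv2.minEnclosingCircle(t[:,:2].astype(np.float32));print(n,lo,len(t),np.round(c,4),round(r,4),t[:,:2].mean(0).round(4), cv2.minAreaRect(t[:,:2].astype(np.float32)))
w=S[168:215,325:405].reshape(-1,3);t=w[(w[:,2]>.012)&(w[:,2]<.026)];print('tray',cv2.minAreaRect(t[:,:2].astype(np.float32)),t[:,2].max())
E
```

```text
scene narrow 459 ztop 0.0514 c [0.4428 0.2185] r 0.0241
scene wide 739 ztop 0.0508 c [ 0.5886 -0.0595] r 0.0237
scene bush 198 ztop 0.0331 c [0.51   0.0904] r 0.017
side narrow 358 ztop 0.1062 c [0.4477 0.0607] r 0.0423
side wide 701 ztop 0.0493 c [ 0.585  -0.0588] r 0.0251
side bush 107 ztop 0.0322 c [0.5061 0.0886] r 0.0162
gauge scene 0.055 111 [ 0.6097 -0.2237] 0.009 [ 0.6103 -0.2248] ((0.6092727780342102, -0.22391916811466217), (0.016302388161420822, 0.013514849357306957), 34.33169937133789)
gauge scene 0.03 162 [ 0.6094 -0.2234] 0.0118 [ 0.6126 -0.228 ] ((0.6120303273200989, -0.2260795682668686), (0.0233503058552742, 0.014179853722453117), 44.62902069091797)
gauge scene 0.016 379 [ 0.6087 -0.223 ] 0.0562 [ 0.6116 -0.2272] ((0.6086271405220032, -0.22324703633785248), (0.08416174352169037, 0.0850120410323143), 11.703424453735352)
gauge scene 0.011 1478 [ 0.6083 -0.2222] 0.0618 [ 0.6132 -0.2285] ((0.6077842116355896, -0.2219730168581009), (0.09017597138881683, 0.09104349464178085), 10.661490440368652)
gauge side 0.055 97 [ 0.6051 -0.2245] 0.0086 [ 0.6053 -0.2262] ((0.6057376265525818, -0.22523224353790283), (0.015349403955042362, 0.014902855269610882), 39.80503845214844)
gauge side 0.03 159 [ 0.6051 -0.2264] 0.011 [ 0.605  -0.2307] ((0.6051748991012573, -0.22882087528705597), (0.020490001887083054, 0.01311940886080265), 0.3745845854282379)
gauge side 0.016 223 [ 0.606  -0.2224] 0.055 [ 0.6046 -0.2275] ((0.6053797006607056, -0.22269640862941742), (0.08031817525625229, 0.08048843592405319), 11.080118179321289)
gauge side 0.011 1391 [ 0.6049 -0.2241] 0.0603 [ 0.6052 -0.2299] ((0.6055098176002502, -0.22337046265602112), (0.08906082808971405, 0.09085091203451157), 11.092164993286133)
tray ((0.6462472677230835, 0.12450747936964035), (0.17649409174919128, 0.16601744294166565), 82.50455474853516) 0.02432950513326715
```

View pics/c.png

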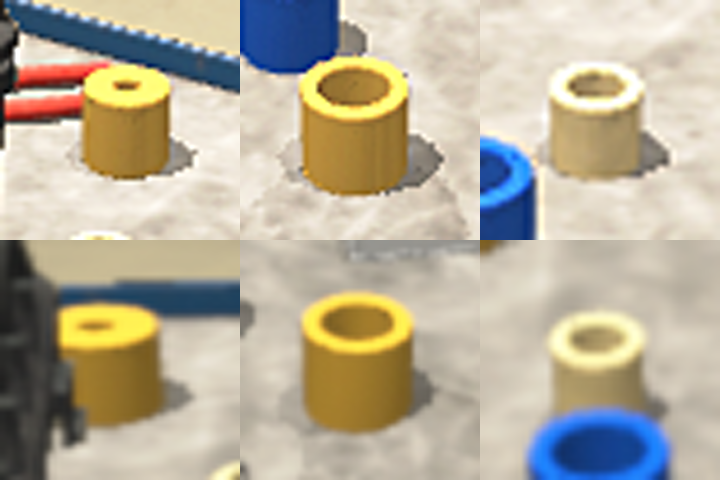

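View pics/d.png

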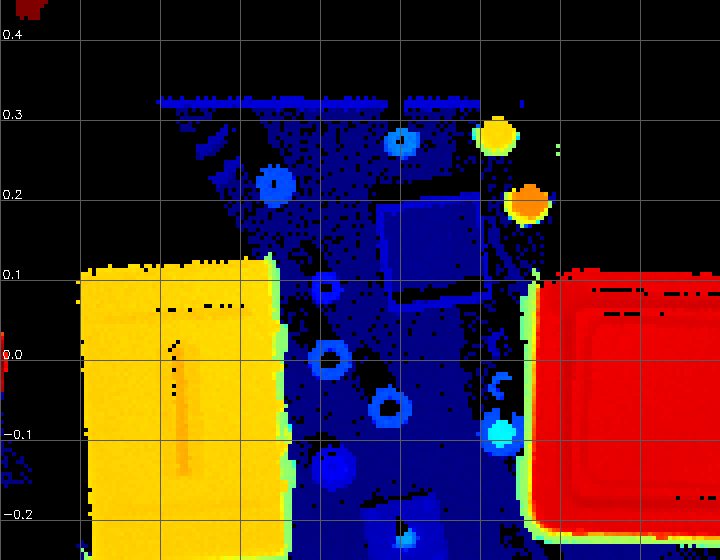

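Picking the sleeves, in scene pixels:
- (312,228): bronze, 46 mm, wide open bore, so this is sleeve_wide.
- (324,146): bronze, 46 mm, tiny bore, so this is sleeve_narrow.
- (318,180): 32 mm bush, a bystander.
- (298,198): blue, not meant.

The enlarged crop confirms this. The height map shows free space around both sleeves and puts the tray at about (0.64, 0.135). I'll move above the narrow sleeve first.

Emit:
send_rows(motion=[0, 0, 0, -4.4, -2.3, 0, 8.5, 0, 0, 0, -4.4, -2.3, 0, 8.5, 0, 0, 0, -4.4, -2.3, 0, 8.5, 0, 0, 0, -4.4, -2.3, 0, 8.5, 0, 0, 0, -4.4, -2.3, 0, 8.5, 0, 0, 0, -4.4, -2.3, 0, 8.5, 0, 0, 0, -4.4, -2.3, 0, 8.5, 0, 0, 0, -4.4, -2.3, 0, 8.5])

```text
t: 0.95
ee_pos: [0.4371, 0.2218, 0.2312]
tool_rot: [0.0, 0.147, 0.989, 0.0]
force: [-0.0, 0.5, -0.4]
width: 0.0849
finger_force: 0.0
```

```bash
cat >> h.py <<'E'
from scipy.spatial.transform import Rotation as R
def to(p,yaw=90):
    "shift (cm, present tool axes) to p, turn (rad about tool z) to bring tool y to yaw deg, and the residual tilt"
    o=manip.get_obs();q=o['tool_rot'];M=R.from_quat([*q[1:],q[0]]).as_matrix()
    y=np.degrees(np.arctan2(M[1,1],M[0,1]))
    print('t',round(o['t'],1),'pos',o['ee_pos'].round(4),'yaw',y.round(2),'z',M[:,2].round(4),'| shift',(M.T@(np.array(p)-o['ee_pos'])*100).round(2),'wz',round(-np.radians(yaw-y),3),'F',o['force'].round(1),'w',round(o['width'],4))
E
python3 - <<'E'
from h import *
to([.441,.218,.2])
d=cap('wrist');save(d,'e.png');W=pts(d)
D=cap('side');S=pts(D)
for n,A,im in(('wrist',W,d['img']),('side',S,D['img'])):
    hsv=cv2.cvtColor(im,cv2.COLOR_RGB2HSV)
    m=(hsv[...,0]>12)&(hsv[...,0]<32)&(hsv[...,1]>90)&(abs(A[...,2]-.05)<.006)&(np.hypot(A[...,0]-.441,A[...,1]-.218)<.05)
    t=A[m]
    if len(t)>5: print(n,len(t),t.mean(0).round(4),cv2.minEnclosingCircle(t[:,:2].astype(np.float32)))
# tray rim: points z .016-.024 in the tray region
for n,A in(('wrist',W),('side',S),('scene',pts(cap('scene')))):
    t=A[(A[...,2]>.015)&(A[...,2]<.024)&(abs(A[...,0]-.64)<.09)&(abs(A[...,1]-.135)<.09)]
    if len(t)>20: print('tray',n,len(t),cv2.minAreaRect(t[:,:2].astype(np.float32)),np.percentile(t[:,:2],[3,97],axis=0).round(3).tolist())
E
```

```text
t 0.9 pos [0.4371 0.2218 0.2312] yaw 73.05 z [ 0.e+00  2.e-04 -1.e+00] | shift [-0.48 -0.26  3.12] wz -0.296 F [-0.   0.5 -0.4] w 0.0849
wrist 1620 [0.4394 0.2188 0.0516] ((0.440186083316803, 0.21828722953796387), 0.023031121119856834)
side 118 [0.444  0.2159 0.048 ] ((0.44087594747543335, 0.21843460202217102), 0.02394728735089302)
tray wrist 1689 ((0.6422058343887329, 0.1338009089231491), (0.13139599561691284, 0.13069169223308563), 7.702927589416504) [[0.571, 0.065], [0.709, 0.203]]
tray side 299 ((0.6418061852455139, 0.13387121260166168), (0.13055971264839172, 0.13898040354251862), 8.018194198608398) [[0.573, 0.063], [0.711, 0.204]]
tray scene 270 ((0.6304566860198975, 0.132936492562294), (0.10254961252212524, 0.13501228392124176), 6.595232963562012) [[0.576, 0.064], [0.669, 0.202]]
```

View pics/e.png

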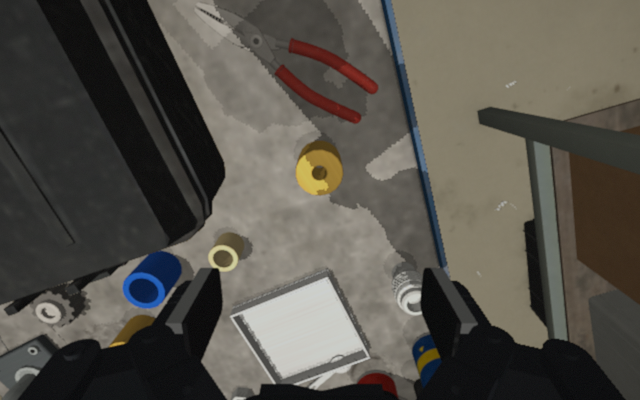

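The wrist view shows the small-bore bronze sleeve at (320,172). The pliers' handle tips at (357,120) and the case edge at (222,170) are both clear of the fingers at the present yaw. I'll descend with this yaw.

Emit:
send_rows(motion=[0, 0, 0, -0.43, -0.24, 4, 8.5, 0, 0, 0, 0, 0, 4.5, 8.5, 0, 0, 0, 0, 0, 4.5, 8.5, 0, 0, 0, 0, 0, 4, 8.5, 0, 0, 0, 0, 0, 3, 8.5, 0, 0, 0, 0, 0, 1.7, 8.5, 0, 0, 0, 0, 0, 0, 8.5])

```text
t: 1.8
ee_pos: [0.4368, 0.2203, 0.0115]
tool_rot: [-0.003, 0.147, 0.989, -0.001]
force: [-1.4, -0.5, -0.7]
width: 0.0848
finger_force: 0.0
```

Emit:
send_rows(motion=[0, 0, 0, 0, 0, 0, 4, 0, 0, 0, 0, 0, 0, 4, 0, 0, 0, 0, 0, 0, 4, 0, 0, 0, 0, 0, 0, 4, 0, 0, 0, 0, 0, 0, 4, 0, 0, 0, 0, 0, 0, 4, 0, 0, 0, 0, 0, 0, 4])

```text
t: 2.5
ee_pos: [0.4405, 0.2206, 0.0163]
tool_rot: [0.001, 0.147, 0.989, 0.001]
force: [-2.0, -0.8, 5.2]
width: 0.045
finger_force: 61.2
```

Emit:
send_rows(motion=[0, 0, 0, 0, 0, -3, 4, 0, 0, 0, 0, 0, -4, 4, 0, 0, 0, -3.5, -0.4, -2, 4, 0, 0, 0, -4.5, -0.5, 0, 4, 0, 0, 0, -4.5, -0.5, 0, 4, 0, 0, 0, -4.5, -0.5, 0, 4, 0, 0, 0, -3.5, -0.4, 0, 4, 0, 0, 0, -1.2, -0.1, 0, 4])

```text
t: 3.3
ee_pos: [0.6423, 0.1317, 0.1039]
tool_rot: [0.0, 0.149, 0.989, -0.0]
force: [-0.9, 0.7, -2.7]
width: 0.0448
finger_force: 62.5
```

```bash
python3 - <<'E'
from h import *
to([.6415,.134,.02],73)
W=pts(cap('wrist'));o=manip.get_obs()['ee_pos']
# bronze bottom relative to tcp from side
D=cap('side');A=pts(D);h=cv2.cvtColor(D['img'],cv2.COLOR_RGB2HSV)
m=(h[...,0]>12)&(h[...,0]<32)&(h[...,1]>90)&(np.hypot(A[...,0]-o[0],A[...,1]-o[1])<.04)
print(m.sum(),np.nanpercentile(A[m],[2,98],axis=0).round(4))
E
```

```text
t 3.3 pos [0.6423 0.1317 0.1039] yaw 72.9 z [ 4.e-04 -4.e-04 -1.e+00] | shift [0.15 0.2  8.39] wz -0.002 F [-0.9  0.7 -2.7] w 0.0448
307 [[0.6217 0.1072 0.0872]
 [0.6657 0.1518 0.2036]]
```

Emit:
send_rows(motion=[0, 0, 0, 0.15, 0.2, 3, 4, 0, 0, 0, 0, 0, 3, 4, 0, 0, 0, 0, 0, 1.5, 4, 0, 0, 0, 0, 0, 0.8, 4, 0, 0, 0, 0, 0, 0, 4, 0, 0, 0, 0, 0, 0, 4])

```text
t: 4.0
ee_pos: [0.6401, 0.1365, 0.0231]
tool_rot: [0.001, 0.147, 0.989, 0.0]
force: [0.0, 0.5, -2.9]
width: 0.0448
finger_force: 62.5
```

Emit:
send_rows(motion=[0, 0, 0, 0, 0, 0, 6.2, 0, 0, 0, 0, 0, 0, 6.2, 0, 0, 0, 0, 0, 0, 6.2, 0, 0, 0, 0, 0, -1.5, 6.2, 0, 0, 0, 0, 0, -4, 6.2, 0, 0, 0, 0, 0, -4.5, 6.2, 0, 0, 0, 0, 0, -4, 8.5, 0, 0, 0, 0, 0, 0, 8.5])

```text
t: 4.8
ee_pos: [0.6422, 0.1367, 0.1714]
tool_rot: [0.007, 0.147, 0.989, 0.002]
force: [0.4, -0.2, 1.1]
width: 0.0845
finger_force: 0.0
```

```bash
python3 - <<'E'
from h import *
to([.587,-.0592,.1],90)
for n in('side','wrist'):
    D=cap(n);A=pts(D);h=cv2.cvtColor(D['img'],cv2.COLOR_RGB2HSV)
    for c in((.6415,.134),(.587,-.059)):
        m=(h[...,0]>12)&(h[...,0]<32)&(h[...,1]>90)&(np.hypot(A[...,0]-c[0],A[...,1]-c[1])<.05)&(A[...,2]<.08)
        if m.sum()>20:
            t=A[m];z=np.percentile(t[:,2],97);t=t[t[:,2]>z-.005];print(n,m.sum(),z.round(4),cv2.minEnclosingCircle(t[:,:2].astype(np.float32)))
E
```

```text
t 4.8 pos [0.6422 0.1367 0.1714] yaw 73.05 z [ 0.0146  0.0023 -0.9999] | shift [ -0.33 -20.39   7.01] wz -0.296 F [ 0.4 -0.2  1.1] w 0.0845
side 479 0.0529 ((0.6408507823944092, 0.1359114795923233), 0.023675793781876564)
side 865 0.0493 ((0.5850656032562256, -0.05962831899523735), 0.023891765624284744)
wrist 3088 0.056 ((0.6404295563697815, 0.13602891564369202), 0.02273126319050789)
wrist 4521 0.0525 ((0.5851755142211914, -0.059138935059309006), 0.02369561977684498)
```

The narrow sleeve is standing in the tray. Next, I'll move above the wide one.

Emit:
send_rows(motion=[0, 0, 0, -0.2, -4, 0, 8.5, 0, 0, 0, 0, -4.5, 0, 8.5, 0, 0, 0, 0, -4.5, 0, 8.5, 0, 0, 0, 0, -4.2, 0, 8.5, 0, 0, 0, 0, -3.2, 0, 8.5, 0, 0, -0.14, 0, 0, 0, 8.5, 0, 0, -0.14, 0, 0, 0, 8.5, 0, 0, 0, 0, 0, 0, 8.5])

```text
t: 5.7
ee_pos: [0.5809, -0.0597, 0.16]
tool_rot: [-0.001, 0.008, 1.0, 0.0]
force: [-0.1, 0.4, -0.4]
width: 0.0851
finger_force: 0.0
```

```bash
python3 - <<'E'
from h import *
to([.586,-.0593,.015],90)
D=cap('wrist');save(D,'f.png');A=pts(D);h=cv2.cvtColor(D['img'],cv2.COLOR_RGB2HSV)
m=(h[...,0]>12)&(h[...,0]<32)&(h[...,1]>90)&(np.hypot(A[...,0]-.586,A[...,1]+.059)<.05)&(A[...,2]<.08)
t=A[m];z=np.percentile(t[:,2],97);t=t[t[:,2]>z-.005];print(m.sum(),z.round(4),cv2.minEnclosingCircle(t[:,:2].astype(np.float32)))
for lo,hi in((.055,.08),(.03,.055),(.011,.016)):
    t=A[(A[...,2]>lo)&(A[...,2]<hi)&(np.hypot(A[...,0]-.607,A[...,1]+.224)<.07)]
    if len(t)>5: print(lo,len(t),cv2.minEnclosingCircle(t[:,:2].astype(np.float32)),cv2.minAreaRect(t[:,:2].astype(np.float32)))
E
```

```text
t 5.7 pos [ 0.5809 -0.0597  0.16  ] yaw 89.13 z [-2.4e-03  5.0e-04 -1.0e+00] | shift [-0.54  0.05 14.5 ] wz -0.015 F [-0.1  0.4 -0.4] w 0.0851
2880 0.0527 ((0.5857637524604797, -0.06011388078331947), 0.023031095042824745)
0.055 664 ((0.6050349473953247, -0.22188709676265717), 0.009865021333098412) ((0.6038197875022888, -0.22034752368927002), (0.01941203698515892, 0.014572665095329285), 36.572967529296875)
0.03 674 ((0.6050117611885071, -0.22236770391464233), 0.012038822285830975) ((0.6031737327575684, -0.21857917308807373), (0.02343948371708393, 0.0147492541000247), 28.727319717407227)
0.011 4128 ((0.604912519454956, -0.22238212823867798), 0.061890535056591034) ((0.6055729985237122, -0.2226092666387558), (0.09018810838460922, 0.09057239443063736), 11.194194793701172)
```

View pics/f.png

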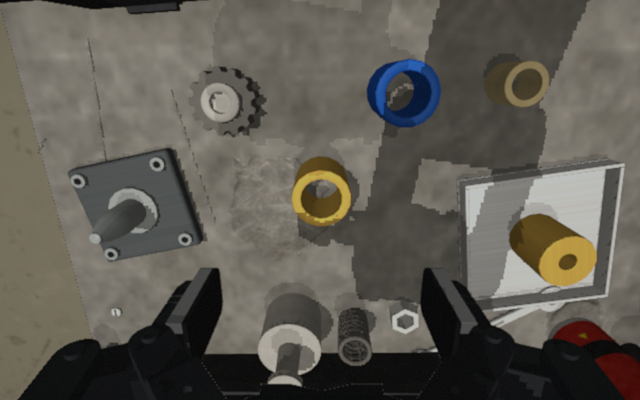

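The wrist view shows the wide sleeve at (322,195) with clear space on both finger sides. The narrow sleeve is standing in the tray at (553,250), and the gauge is at (133,205). I'll descend and grip.

Emit:
send_rows(motion=[0, 0, 0, -0.5, 0, 3, 8.5, 0, 0, 0, 0, 0, 4, 8.5, 0, 0, 0, 0, 0, 3.5, 8.5, 0, 0, 0, 0, 0, 2.5, 8.5, 0, 0, 0, 0, 0, 1.2, 8.5, 0, 0, 0, 0, 0, 0, 8.5, 0, 0, 0, 0, 0, 0, 8.5])

```text
t: 6.45
ee_pos: [0.5874, -0.0596, 0.0205]
tool_rot: [0.001, 0.008, 1.0, -0.0]
force: [0.9, 0.2, 0.6]
width: 0.0849
finger_force: 0.0
```

Emit:
send_rows(motion=[0, 0, 0, 0, 0, 0, 4, 0, 0, 0, 0, 0, 0, 4, 0, 0, 0, 0, 0, 0, 4, 0, 0, 0, 0, 0, 0, 4, 0, 0, 0, 0, 0, 0, 4, 0, 0, 0, 0, 0, 0, 4, 0, 0, 0, 0, 0, 0, 4])

```text
t: 7.15
ee_pos: [0.5876, -0.0598, 0.0208]
tool_rot: [0.001, 0.008, 1.0, -0.0]
force: [-0.9, -0.3, 6.1]
width: 0.0445
finger_force: 61.8
```

Emit:
send_rows(motion=[0, 0, 0, 0, 0, -3, 4, 0, 0, 0, 0, 0, -4, 4, 0, 0, 0, 0, 0, -3, 4, 0, 0, 0, 0, 0, -1, 4, 0, 0, 0, 0, 0, 0, 4])

```text
t: 7.65
ee_pos: [0.5872, -0.0597, 0.1303]
tool_rot: [0.001, 0.008, 1.0, -0.0]
force: [-0.3, -0.0, -1.6]
width: 0.0442
finger_force: 61.8
```

```bash
python3 - <<'E'
from h import *
to([.6055,-.223,.13],90);o=manip.get_obs();print(o['finger_force'])
for n in('side','scene'):
    D=cap(n);A=pts(D);h=cv2.cvtColor(D['img'],cv2.COLOR_RGB2HSV)
    m=(h[...,0]>12)&(h[...,0]<32)&(h[...,1]>90)&(np.hypot(A[...,0]-o['ee_pos'][0],A[...,1]-o['ee_pos'][1])<.05)
    print(n,m.sum(),np.nanpercentile(A[m],[2,98],axis=0).round(4).tolist())
E
```

```text
t 7.7 pos [ 0.5872 -0.0597  0.1303] yaw 89.09 z [ 2.4e-03 -3.0e-04 -1.0e+00] | shift [ -2.09 -16.3    0.04] wz -0.016 F [-0.3 -0.  -1.6] w 0.0442
61.812335439026356
side 636 [[0.5644, -0.1074, -0.3649], [0.6256, -0.0515, 0.2773]]
scene 568 [[0.5755, -0.0816, 0.1089], [0.6103, -0.0397, 0.1762]]
```

Emit:
send_rows(motion=[0, 0, 0, -0.5, -3.3, 0, 4, 0, 0, 0, -0.6, -4, 0, 4, 0, 0, 0, -0.6, -4, 0, 4, 0, 0, 0, -0.4, -3, 0, 4, 0, 0, 0, -0.2, -2, 0, 4, 0, 0, 0, 0, 0, 0, 4, 0, 0, 0, 0, 0, 0, 4])

```text
t: 8.45
ee_pos: [0.6062, -0.2225, 0.1267]
tool_rot: [-0.002, 0.008, 1.0, 0.001]
force: [-0.7, 0.2, -1.5]
width: 0.0445
finger_force: 61.9
```

```bash
python3 - <<'E'
from h import *
to([.6074,-.2233,.039],90);o=manip.get_obs()
ims=[]
for n in('side','scene'):
    D=cap(n);A=pts(D);h=cv2.cvtColor(D['img'],cv2.COLOR_RGB2HSV)
    c=o['ee_pos'];near=np.hypot(A[...,0]-c[0],A[...,1]-c[1])<.04
    m=(h[...,0]>12)&(h[...,0]<32)&(h[...,1]>90)&near&(A[...,2]>.09)&(A[...,2]<.2)
    T=np.linalg.inv(D['T'])
    px=lambda p:(lambda q:(q[:2]/q[2]*D['f']+[D['cx'],D['cy']]))(T[:3,:3]@p+T[:3,3])
    # lateral offset: view-perpendicular silhouette mids of sleeve and pin, along camera x
    def mid(M):
        r=[(v,np.nonzero(M[v])[0]) for v in range(400) if M[v].sum()>3]
        X=[(D['T'][:3,0]@(A[v,q[0]]+A[v,q[-1]])/2) for v,q in r]; return np.median(X).round(4)
    p=near&(A[...,2]>.022)&(A[...,2]<.043)
    print(n,'sleeve',mid(m),'pin',mid(p),'camx',D['T'][:2,0].round(2))
    u,v=px(c-[0,0,.05]);u,v=int(u),int(v);ims.append(cv2.resize(D['img'][v-60:v+60,u-60:u+60],(400,400),interpolation=cv2.INTER_CUBIC))
cv2.imwrite('pics/g.png',np.hstack(ims)[...,::-1])
E
```

```text
t 8.4 pos [ 0.6062 -0.2225  0.1267] yaw 89.06 z [-0.0035  0.002  -1.    ] | shift [-0.15 -0.1   8.77] wz -0.016 F [-0.7  0.2 -1.5] w 0.0445
side sleeve 0.5981 pin 0.6011 camx [1.   0.01]
scene sleeve 0.4097 pin 0.401 camx [0.85 0.53]
```

View pics/g.png

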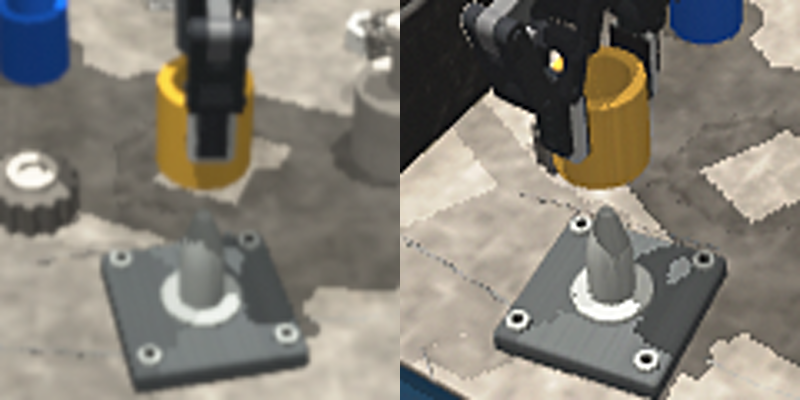

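The crop shows the sleeve held centred above the pin, at about (205,125) over (205,250) in the side half, upright. The remaining error is about 1.5 mm, so I'll correct it and lower.

Emit:
send_rows(motion=[0, 0, 0, -0.15, -0.1, 1, 4, 0, 0, 0, 0, 0, 1.2, 4, 0, 0, 0, 0, 0, 1, 4, 0, 0, 0, 0, 0, 1, 4, 0, 0, 0, 0, 0, 1, 4, 0, 0, 0, 0, 0, 0, 4])

```text
t: 9.15
ee_pos: [0.6076, -0.2235, 0.0748]
tool_rot: [-0.002, 0.008, 1.0, 0.001]
force: [0.4, -1.1, -2.0]
width: 0.0444
finger_force: 61.9
```

Emit:
send_rows(motion=[0, 0, 0, 0, 0, 0.8, 4, 0, 0, 0, 0, 0, 0.8, 4, 0, 0, 0, 0, 0, 0.8, 4, 0, 0, 0, 0, 0, 0.5, 4, 0, 0, 0, 0, 0, 0.4, 4, 0, 0, 0, 0, 0, 0, 4])

```text
t: 9.75
ee_pos: [0.6083, -0.2238, 0.0435]
tool_rot: [-0.001, 0.008, 1.0, 0.0]
force: [-1.1, 0.1, -1.7]
width: 0.0446
finger_force: 61.9
```

Emit:
send_rows(motion=[0, 0, 0, 0, 0, 0.2, 4, 0, 0, 0, 0, 0, 0.15, 4, 0, 0, 0, 0, 0, 0, 4, 0, 0, 0, 0, 0, 0, 4])

```text
t: 10.15
ee_pos: [0.6087, -0.224, 0.0409]
tool_rot: [0.0, 0.008, 1.0, -0.0]
force: [0.8, 0.1, -1.6]
width: 0.0442
finger_force: 61.9
```

Emit:
send_rows(motion=[0, 0, 0, 0, 0, 0, 6.5, 0, 0, 0, 0, 0, 0, 7.5, 0, 0, 0, 0, 0, 0, 7.5, 0, 0, 0, 0, 0, 0, 7.5, 0, 0, 0, 0, 0, -2, 7.5, 0, 0, 0, 0, 0, -4, 7.5, 0, 0, 0, 0, 0, -4, 7.5, 0, 0, 0, 0, 0, -4, 7.5])

```text
t: 10.95
ee_pos: [0.6084, -0.2239, 0.1824]
tool_rot: [0.0, 0.008, 1.0, 0.0]
force: [0.1, 0.7, 1.0]
width: 0.0749
finger_force: 0.0
```

```bash
python3 - <<'E'
from h import *
to([.6,-.22,.2],90);ims=[]
for n,b in(('side',(300,160,420,280)),('scene',(210,210,330,330))):
    D=cap(n);A=pts(D);h=cv2.cvtColor(D['img'],cv2.COLOR_RGB2HSV)
    for c in((.607,-.2233),(.6415,.134)):
        m=(h[...,0]>12)&(h[...,0]<32)&(h[...,1]>90)&(np.hypot(A[...,0]-c[0],A[...,1]-c[1])<.05)&(A[...,2]<.12)
        if m.sum()>20:
            t=A[m];z=np.percentile(t[:,2],97);t=t[t[:,2]>z-.005];print(n,m.sum(),z.round(4),cv2.minEnclosingCircle(t[:,:2].astype(np.float32)))
    ims.append(D['img'])
a=ims[0][150:350,260:460];b=ims[1][150:350,200:400]
cv2.imwrite('pics/i.png',cv2.resize(np.hstack([a,b]),(800,400),interpolation=cv2.INTER_CUBIC)[...,::-1])
E
```

```text
t 10.9 pos [ 0.6084 -0.2239  0.1824] yaw 89.09 z [ 1.e-04  1.e-04 -1.e+00] | shift [ 0.85  0.38 -1.76] wz -0.016 F [0.1 0.7 1. ] w 0.0749
side 899 0.0673 ((0.6063772439956665, -0.22388657927513123), 0.023539572954177856)
scene 1221 0.0689 ((0.6099821329116821, -0.22271737456321716), 0.024109935387969017)
scene 573 0.0543 ((0.6445062160491943, 0.13658128678798676), 0.02354288659989834)
```

View pics/i.png

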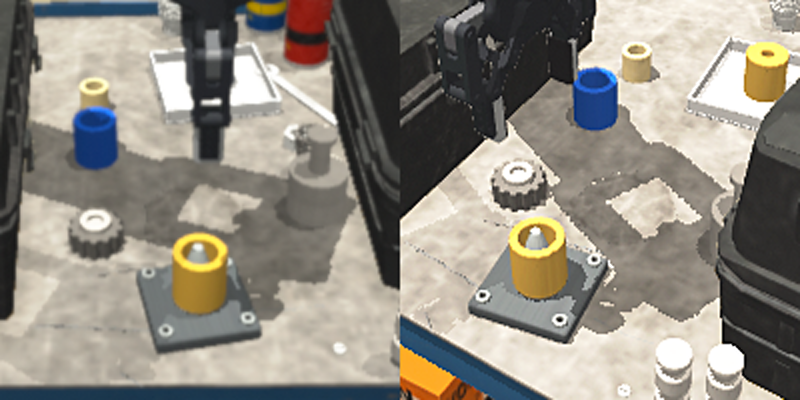

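The picture shows the wide sleeve home on the collar at (200,272), with the pin nose inside its bore and its top at 0.068 m. The narrow sleeve stands in the tray at (767,72) in the right half. The gripper is clear of everything.

```bash
python3 -c "
from plant import manip
print(manip.job_done())"
```

```text
the job is handed in; nothing more can be done
None
```

The wide sleeve sits home on the gauge pin's collar, the narrow one stands in the reject tray, both are released, and the job was handed in at about 11 s; no verdict came back.

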